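# Wedge up the levelling plate and hold

## Robot

A 6-joint arm with a two-finger parallel gripper is mounted at the origin on the work surface. World frame = base frame: x ahead of the robot, y to its left, z up, the work surface at z = 0. Lengths are in m, angles in rad, forces in N, time in s.
With the tool pointing down it reaches from about 0.275 to 0.725 m from the base axis. Payload 15.9 kg.
Tool frame: the origin (TCP) lies between the finger pads; the fingertips stand 25 mm ahead of it and the grasp point (between the pads) lies 6 mm ahead of it (env.tip_extent is the distance from the TCP to the fingertips, in m); z points along the fingers, y is the line along which they close (so a half turn about z gives the same grasp; the last joint's range is limited). The gripper opens to 85 mm and grips with 20 to 120 N. Pads are 22 mm wide; open, the fingers measure 114 mm over their backs; the gripper's body (76 mm by 85 mm) begins 54 mm behind the grasp point. The pads swing forward as they close: fully open they stand 13 mm farther back than shut.
Start: joints at [1.182, 0.213, -0.034, 1.323, 0, 1.571], TCP at [0.19, 0.463, 0.256] pointing down, gripper open.
Joint ranges: [-2.98, 2.98], [-0.74, 1.72], [-1.14, 1.35], [-2.1, 2.04], [-1.57, 1.44], [-3.14, 3.14]. Speed limits (rad/s): [1.89, 1.89, 2.39, 2.57, 3.14, 3.14].

## Interface

Orientations are given as a 3x3 rotation matrix whose columns are the frame's x, y, z axes.
In Python, from bench import status, cams, job_done, env gives the robot as it stands.
- The arm moves only by the shell command python3 -m pendant 'ROWS'. ROWS is JSON, a list that holds one entry, the list of rows, each a list of 7 numbers: the shift along the world's x, y, z in m, then the turn, a rotation vector about the world's x, y, z in degrees, then the gripper command: -1 is shut, 1 is fully open, values between are in proportion. In form: [[[tx, ty, tz, rx, ry, rz, hand], ...]]. A call has 1 to 10 rows; each row is the pose to reach, as a shift and turn from the pose commanded when the call began; what a row does not reach only later rows make up. A row lasts 1/10 s, in which the tool goes at most 50 mm and 8.59 degrees, less where a joint would pass 70% of its speed; a pose out of reach is approached as far as the arm can. A call with a gripper value outside its range is refused whole. The fingers move at their own pace and stop on an object; the grip force is fixed at half the most. Time passes only in rows, so rows that repeat a pose let the fingers close. It gives the time, the measured TCP pose, the force, the opening and the grip force at its end, in the units of the state.
- status.get_obs(): the state, without advancing time (a new reading comes with each control period).
- cams.read_camera(name): name is "side" or "top"; returns the picture (384x512x3 uint8, red, green, blue); there is no depth.
- cams.get_calibration(name): a dict with "intrinsics" (3x3 intrinsics, pixels), "extrinsics" (4x4, takes a point from world to camera coordinates). Camera axes: x right, y down, z forward; pixel columns grow to the right and rows downward; lengths in m; the calibration is good to about 2 mm. A picture is of the moment at which its call begins. get_calibration takes no time and is no camera call.
- job_done(): hands the job in; it is judged then, once.
The state is a dict: "time": time; "joint_positions": joint angles; "dq": joint speeds; "joint_efforts": joint torques, N m; "position": TCP position; "orientation": TCP orientation; "ft_force": force on the tool from outside, world axes, zero at the start; "wrist_torque": the same for the moment, N m; "grip_width": opening from 0.0 (shut) to 1.0 (fully open); "gripper_force": force on a finger pad.
Only numpy, scipy, OpenCV 4.12 (cv2) and the standard library are available. Lean on these libraries where they do the work, as an engineer would, in place of code of your own. Each camera call takes 0.05 s, during which the arm holds its last target. There are 200 camera calls.

## Task

I am about to fit the front foot of the levelling stand, so take the wedge by its handle, keep it flat on the bench and push its thin end under the middle of the plate's front lip until the lip has just lifted off its seats, about 3 mm clear and never as much as 9 mm. Finish while still holding the wedge there: do not let go. Lift with the wedge alone, without pressing on the stand or plate with the robot, and leave the beaker on the plate and everything else on the bench undisturbed.

Things in the scene. Friction and masses are not known exactly. Their poses are not given: they have to be found in the camera images.
- wedge: Loose grey plastic wedge, 160 g, 170 x 40 mm, on the bench left or right of the stand, thin end away from the robot within 25 deg. Origin: underside, below the centre of the handle on its thick end; x to the thin end, z up. Handle 40 mm long (x -20 to 20), 30 mm wide (y; grip across it), 46 mm high. The sloping top falls evenly from 30 mm at x = 20 mm to the 4 mm thick nose at x = 150 mm (1 in 5).
- nose (a point): Centre of the wedge's thin end, on the underside, 150 mm ahead of the wedge's origin along its x.
- stand: Fixed levelling stand, 200 mm square, 30 mm high: two grey side rails and a hinged aluminium plate on them. Origin: on the bench below the middle of the plate's front lip; x into the stand, away from the robot, y left, z up; yaw within 17 deg. Between the rails, in front, is an opening down to the bench: 100 mm wide (y -50 to 50), 16 mm high under the lip, 185 mm deep.
- lip (a point): Lowest point, at its middle, of the plate's front lip (10 mm round bar across the stand's front); moves with the plate. 16 mm above the bench when resting on its two front seats on the rails; what it is above 16 mm is the lift. With the wedge flat and square to the stand, the slope meets the lip when the wedge's origin is 90 mm in front of it; each 5 mm further lifts the lip 1 mm.
- plate_top (a point): Point on the plate's top face, 70 mm behind the lip on the middle line, 30 mm above the bench at rest. The plate is aluminium, 0.7 kg, 200 x 200 x 10 mm, on a free hinge along its far edge, 200 mm behind and 20 mm above the stand's origin; its front can be raised and falls back by its own weight.
- beaker: Open glass beaker, 68 mm across, 90 mm high, 120 g, standing loose on the plate; origin at its underside's centre. Leave it standing.
- block: Bystander of the same grey plastic, with the same handle as the wedge, but its long part (x 20 to 150 mm, 40 mm wide) is a level block 22 mm high, too thick to go under the lip. On the other side of the stand from the wedge. Leave it.
- bottle: Bystander: glass bottle with a blue cap, 70 mm across, 150 mm high, origin at the underside.
- flask: Bystander: conical glass flask, 80 mm across, 128 mm high, origin at the underside.
- jar: Bystander: small amber jar, 44 mm across, 50 mm high, near the robot, origin at the underside.
- tip_box: Bystander: blue box 120 x 85 x 55 mm, origin at the underside.
- timer: Bystander: flat white timer 60 x 70 x 18 mm, near the robot, origin at the underside.
Mind the look-alikes: they are no part of the job. Leave any orange or red look-alike of the wedge alone.

How it is judged:
On the way, in this order (a step that is already met when the one before it is completed fails the run):
1. the gripped wedge's thin end is under the lip while the lip still rests on its seats (x of nose in the frame of stand above 0.02 m and y of nose in the frame of stand between -0.045 and 0.045 m and contact force between the fingers and wedge above 2 N and height (world z) of lip below 0.017 m), for 0.1 s.
2. the wedge, held flat, has lifted the lip off its seats (x of nose in the frame of stand above 0.02 m and y of nose in the frame of stand between -0.045 and 0.045 m and contact force between the fingers and wedge above 2 N and height (world z) of wedge below 0.006 m and angle between wedge's own z axis and vertical below 0.08 rad and height (world z) of lip above 0.0175 m), for 0.2 s.
At the end, for the whole second after the job is handed in: The lip is 1.5 to 6 mm above its seats, carried by the wedge, which is gripped, still and flat on the bench (within 6 mm, tilt under 4.5 deg), its nose at least 20 mm past the lip and within 45 mm of the middle line; the robot does not press on the stand; all else is within 15 mm of its start (all of step 2 and height (world z) of lip below 0.022 m and contact force between wedge and stand above 0.5 N and contact force between each of the arm, the fingers and stand below 1 N and linear speed of wedge below 0.02 m/s and distance of each of beaker, block, bottle, flask, jar, tip_box, timer from where it was at the start of the episode below 0.015 m and angle between each of beaker, block, bottle, flask, jar, tip_box, timer's own z axis and vertical below 0.25 rad); the arm keeps its last pose, push and grip.
It fails at once if the lip is driven up more than 9 mm above its seats (height (world z) of lip above 0.025 m).
It fails at once if the robot itself presses on the levelling stand or its plate (contact force between any of the arm, the fingers and stand above 2 N).
It fails at once if the beaker on the plate is shifted more than 15 mm or tipped (distance of beaker from where it was at the start of the episode above 0.015 m or angle between beaker's own z axis and vertical above 0.25 rad).
It fails at once if another thing on the bench is shifted more than 15 mm or tipped (distance of any of block, bottle, flask, jar, tip_box, timer from where it was at the start of the episode above 0.015 m or angle between any of block, bottle, flask, jar, tip_box, timer's own z axis and vertical above 0.25 rad).
It also fails if it takes over 37 s, if anything falls off the work surface, if the arm or the gripper's body presses on something with over 40 N, if the wrist force passes 120 N, or if a joint passes its speed limit or range.

## Working session

There is one attempt and no reset: what is moved stays moved. The work goes in short steps, Python scripts to look and compute and a shell command to move; the robot and the scene stay as the last step left them, time stands still between calls to the robot, and variables do not carry over. Pictures are saved under pics/ and viewed, at most 10 in all, crops included, and the job is handed in when it is done.

```bash
mkdir -p pics; ls; python3 - <<'E'
from bench import status, cams, env
import cv2, numpy as np
for n in("top","side"):
    im=cams.read_camera(n); np.save(f"pics/{n}0.npy",im)
    cv2.imwrite(f"pics/{n}0.png",im[:,:,::-1])
    c=cams.get_calibration(n); print(n,np.round(c["intrinsics"],2).tolist(),np.round(c["extrinsics"],4).tolist())
print(status.get_obs(), env.tip_extent)
E
```

```text
pics
top [[412.05, 0.0, 263.84], [0.0, 412.05, 190.32], [0.0, 0.0, 1.0]] [[-0.0151, -0.9998, 0.0157, 0.0175], [-0.9962, 0.0137, -0.0859, 0.5606], [0.0857, -0.0169, -0.9962, 1.4799], [0.0, 0.0, 0.0, 1.0]]
side [[403.44, 0.0, 259.58], [0.0, 403.44, 183.0], [0.0, 0.0, 1.0]] [[0.7107, -0.7033, 0.0175, -0.3681], [-0.434, -0.4579, -0.7759, 0.2882], [0.5537, 0.5439, -0.6306, 0.8031], [0.0, 0.0, 0.0, 1.0]]
{'time': 0.1, 'joint_positions': array([ 1.18200681e+00,  2.13329006e-01, -3.49498569e-02,  1.32348766e+00,
        2.31302431e-05,  1.57079124e+00]), 'dq': array([ 0.00087336, -0.00084251,  0.00252175, -0.00033746,  0.00036346,
        0.00073531]), 'joint_efforts': array([-7.56600020e-04, -6.87255764e+01,  4.87804306e+01,  1.23952737e-02,
       -3.45656849e-05, -2.47798948e-05]), 'position': array([0.18943024, 0.46244806, 0.25587306]), 'orientation': array([[-9.25370512e-01,  3.79063667e-01, -3.89172925e-04],
       [ 3.79063866e-01,  9.25370086e-01, -8.89016400e-04],
       [ 2.31351664e-05, -9.70190955e-04, -9.99999529e-01]]), 'ft_force': array([ 0.11141107, -0.66232313,  0.12705413]), 'wrist_torque': array([ 0.0200325 , -0.01196707,  0.02212958]), 'gripper_force': 0.0, 'grip_width': 0.9992638882539382} 0.025
```

View pics/top0.png

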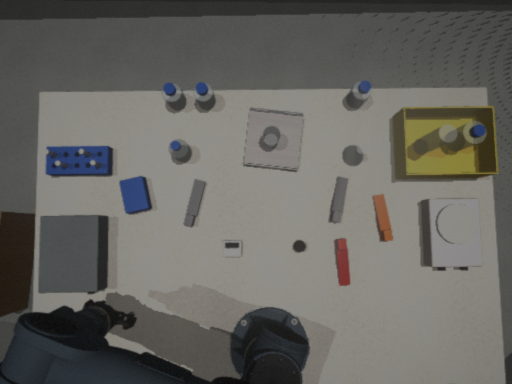

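View pics/side0.png

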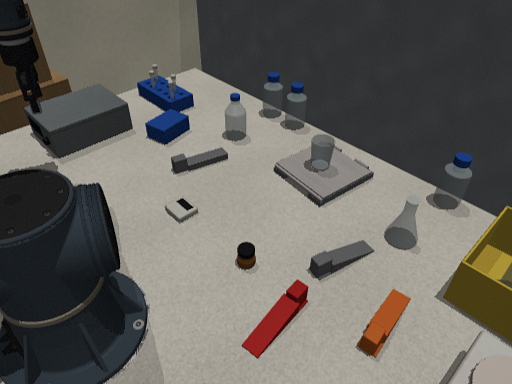

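The top view shows grey candidates at (195,203) and (340,199), and the stand at (273,140). In the side view the right one, at (340,258), looks sloped and the left one, at (200,160), looks level. I'll zoom in to check.

```bash
python3 - <<'E'
import cv2, numpy as np
s=np.load("pics/side0.npy")[:,:,::-1]; t=np.load("pics/top0.npy")[:,:,::-1]
r=lambda im,f:cv2.resize(im,None,fx=f,fy=f,interpolation=cv2.INTER_CUBIC)
a=r(s[140:180,160:240],5); b=r(s[235:285,300:380],5)
cv2.imwrite("pics/c1.png",np.vstack([a,b]))
cv2.imwrite("pics/c2.png",np.clip(r(t[95:235,180:360],4).astype(float)*1.3,0,255).astype(np.uint8))
E
```

```text
(no output)
```

View pics/c1.png

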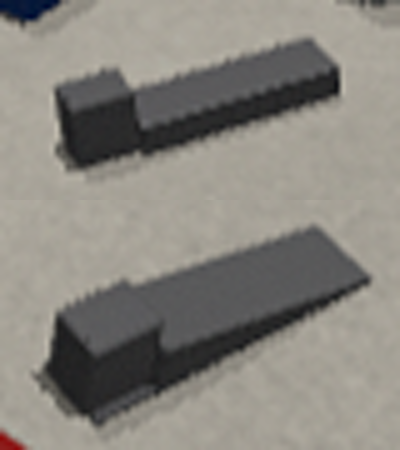

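View pics/c2.png

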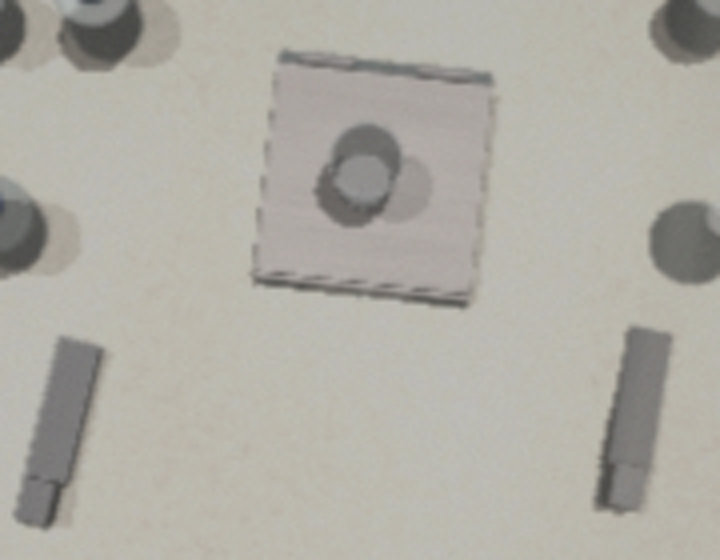

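The lower crop (right, near top-view pixel (340,200)) is the sloped wedge, and the left one is the level block. The stand's front lip runs from about (244,165) to (297,170) in the top view. Next I'll locate them.

```bash
cat > h.py <<'E'
import numpy as np, cv2
from bench import cams, status
def ray(n,uv,z):
    c=cams.get_calibration(n);K=np.array(c["intrinsics"]);E=np.array(c["extrinsics"])
    R,t=E[:3,:3],E[:3,3];o=-R.T@t
    uv=np.atleast_2d(uv).astype(float);d=np.c_[uv,np.ones(len(uv))]@np.linalg.inv(K).T@R
    return o+d*((z-o[2])/d[:,2])[:,None]
def proj(n,p):
    c=cams.get_calibration(n);q=np.atleast_2d(p)@np.array(c["extrinsics"])[:3,:3].T+np.array(c["extrinsics"])[:3,3]
    q=q@np.array(c["intrinsics"]).T;return q[:,:2]/q[:,2:]
E
python3 - <<'E'
from h import *
t=np.load("pics/top0.npy")
g=cv2.cvtColor(t,cv2.COLOR_RGB2GRAY)
crop=lambda a:np.array(a,float)/4+[180-.375,95-.375]
print("px gray", t[200,342],t[145,290],t[190,300],t[218,337])
P=lambda a:np.round(a*1000,1).tolist()
print("nose",P(ray("top",crop([(630,328),(672,336)]),.004)))
print("handle",P(ray("top",crop([(613,463),(648,467),(643,511),(607,508)]),.046)))
print("plate far, near",P(ray("top",crop([(278,58),(494,80),(470,296),(256,276)]),.03)))
print("lip dark",P(ray("top",crop([(254,284),(468,304)]),.021)))
# masks
m=((g<135)&(g>60)).astype(np.uint8); m[:170]=0;m[228:]=0;m[:,:325]=0;m[:,352:]=0
c=max(cv2.findContours(m,0,2)[0],key=cv2.contourArea)
print("wedge rect",cv2.minAreaRect(c))
hsv=cv2.cvtColor(t,cv2.COLOR_RGB2HSV)
print("side corners", P(ray("side",np.array([(160+0,0)]),0)))
# side: nose corners in c1 crop 5x lower
cs=lambda a:np.array(a,float)/5+[300-.4,235-40-.4]
print("side nose",P(ray("side",cs([(318,226),(371,277)]),.004)))
print("side handle",P(ray("side",cs([(57,316),(126,281),(163,320),(95,353)]),.046)))
# beaker at z=.03
E
```

```text
px gray [97 95 93] [135 131 128] [145 143 139] [102 100  99]
nose [[609.9, -264.3, 4.0], [601.9, -303.3, 4.0]]
handle [[483.2, -237.0, 46.0], [479.2, -268.4, 46.0], [439.9, -262.7, 46.0], [443.0, -230.5, 46.0]]
plate far, near [[862.2, 59.3, 30.0], [839.3, -140.1, 30.0], [638.2, -113.4, 30.0], [659.2, 81.8, 30.0]]
lip dark [[653.1, 84.0, 21.0], [632.1, -112.3, 21.0]]
wedge rect ((337.9200134277344, 199.55999755859375), (15.273507118225098, 47.80042266845703), 8.130102157592773)
side corners [[1438.7, 1844.0, 0.0]]
side nose [[614.5, -266.1, 4.0], [604.9, -302.9, 4.0]]
side handle [[446.1, -233.5, 46.0], [484.5, -242.1, 46.0], [478.3, -267.6, 46.0], [442.0, -258.4, 46.0]]
```

```bash
python3 - <<'E'
from h import *
P=lambda a:np.round(a*1000,1).tolist()
print("jar",P(ray("top",[(299,246)],.05)),"timer",P(ray("top",[(232,248)],.018)))
for y in (-6.5,):
    a=np.radians(y); R=np.array([[np.cos(a),-np.sin(a)],[np.sin(a),np.cos(a)]])
    for s in (-165,-90,-75): print(s,P((np.array([649,-15.8])+R@[s,0])/1000))
E
python3 -m pendant '[[[0.05,-0.1,0,0,0,2,1],[0.08,-0.15,0,0,0,4,1],[0.10,-0.2,0,0,0,6,1],[0.12,-0.25,0,0,0,8,1],[0.14,-0.3,0,0,0,9.2,1],[0.16,-0.35,0,0,0,9.2,1],[0.18,-0.4,0,0,0,9.2,1],[0.2,-0.45,0,0,0,9.2,1],[0.22,-0.5,0,0,0,9.2,1],[0.23,-0.53,0,0,0,9.2,1]]]'
```

```text
jar [[358.5, -112.0, 50.0]] timer [[353.6, 127.6, 18.0]]
-165 [485.1, 2.9]
-90 [559.6, -5.6]
-75 [574.5, -7.3]
time: 1.1
position: [0.3906, 0.0061, 0.2563]
orientation: [[-0.974, 0.226, 0.0], [0.226, 0.974, 0.0], [-0.0, 0.0, -1.0]]
ft_force: [0.3, 1.4, 0.4]
grip_width: 1.0
gripper_force: 0.0
```

```bash
python3 -m pendant '[[[0.02,-0.05,0,0,0,0,1],[0.04,-0.10,0,0,0,0,1],[0.06,-0.15,-0.02,0,0,0,1],[0.07,-0.2,-0.04,0,0,0,1],[0.07,-0.23,-0.07,0,0,0,1],[0.07,-0.23,-0.1,0,0,0,1],[0.07,-0.23,-0.1,0,0,0,1],[0.07,-0.23,-0.1,0,0,0,1]]]'
python3 - <<'E'
from h import *
for n in("top","side"):
    im=cams.read_camera(n); np.save(f"pics/{n}1.npy",im)
r=lambda im,f:cv2.resize(im[:,:,::-1],None,fx=f,fy=f,interpolation=cv2.INTER_CUBIC)
cv2.imwrite("pics/s1.png",r(np.load("pics/side1.npy")[160:310,260:420],4))
o=status.get_obs();print(o['time'],o['position'],o['joint_positions'])
E
```

```text
time: 1.9
position: [0.46, -0.2213, 0.1567]
orientation: [[-0.974, 0.226, -0.001], [0.226, 0.974, 0.001], [0.001, 0.0, -1.0]]
ft_force: [0.7, -0.5, 0.9]
grip_width: 0.999
gripper_force: 0.0
2.0 [ 0.46118865 -0.22126015  0.15822875] [-4.47401312e-01  2.73846013e-01 -2.06628778e-01  1.08824557e+00
  1.33631770e-04 -2.20258716e-01]
```

View pics/s1.png

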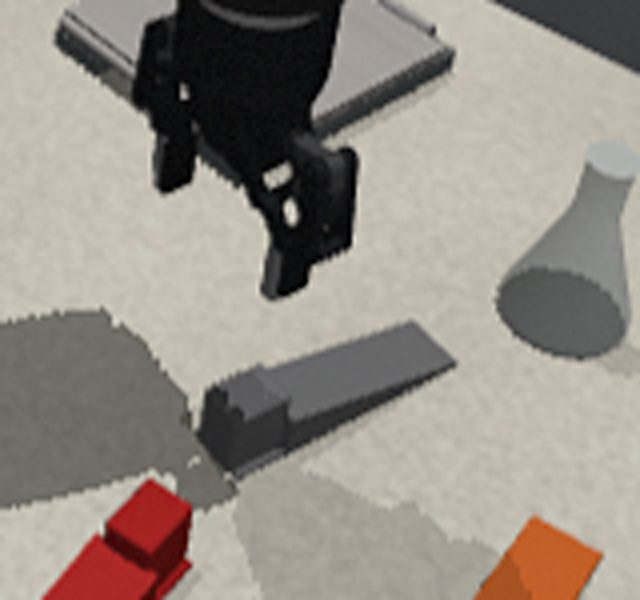

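The gripper hovers over the wedge handle, which is at crop (250,410), with no obstacles beside it. I'll descend and grip.

```bash
python3 -m pendant '[[[0.001,-0.029,0,0,0,0,1],[0.001,-0.029,-0.04,0,0,0,1],[0.001,-0.029,-0.08,0,0,0,1],[0.001,-0.029,-0.11,0,0,0,1],[0.001,-0.029,-0.12,0,0,0,1],[0.001,-0.029,-0.12,0,0,0,1],[0.001,-0.029,-0.12,0,0,0,1],[0.001,-0.029,-0.12,0,0,0,0]]]'
python3 -m pendant '[[[0,0,0,0,0,0,-0.2],[0,0,0,0,0,0,-0.5],[0,0,0,0,0,0,-1],[0,0,0,0,0,0,-1],[0,0,0,0,0,0,-1],[0,0,0,0,0,0,-1],[0,0,0,0,0,0,-1],[0,0,0,0,0,0,-1],[0,0,0,0,0,0,-1],[0,0,0,0,0,0,-1]]]'
```

```text
time: 2.8
position: [0.4627, -0.2513, 0.0382]
orientation: [[-0.974, 0.226, 0.003], [0.226, 0.974, -0.001], [-0.003, -0.001, -1.0]]
ft_force: [-0.1, -1.0, 0.1]
grip_width: 0.859
gripper_force: 0.0
time: 3.8
position: [0.4617, -0.251, 0.0369]
orientation: [[-0.974, 0.226, 0.001], [0.226, 0.974, -0.0], [-0.001, -0.0, -1.0]]
ft_force: [-2.0, 1.4, 9.1]
grip_width: 0.34
gripper_force: 60.3
```

```bash
python3 -m pendant '[[[0,0.01,0,0,0,0,-1],[0,0.03,0,0,0,1,-1],[0,0.06,0,0,0,2,-1],[0,0.09,0,0,0,3,-1],[0,0.12,0,0,0,4,-1],[0,0.15,0,0,0,5,-1],[0,0.18,0,0,0,6,-1],[0,0.21,0,0,0,6.6,-1],[0,0.24,0,0,0,6.6,-1],[0,0.255,0,0,0,6.6,-1]]]'
python3 -m pendant '[[[0,0,0,0,0,0,-1],[0,0,0,0,0,0,-1],[0,0,0,0,0,0,-1]]]'
python3 - <<'E'
from h import *
for n in("top","side"):
    im=cams.read_camera(n); np.save(f"pics/{n}2.npy",im)
r=lambda im,f:cv2.resize(im[:,:,::-1],None,fx=f,fy=f,interpolation=cv2.INTER_CUBIC)
a=r(np.load("pics/side2.npy")[130:250,220:400],4)
b=r(np.load("pics/top2.npy")[100:235,215:335],4)
cv2.imwrite("pics/s2.png",a);cv2.imwrite("pics/t2.png",b)
o=status.get_obs();print(o['time'],o['position'],o['ft_force'])
E
```

```text
time: 4.8
position: [0.4618, 0.0057, 0.0369]
orientation: [[-0.994, 0.112, 0.001], [0.112, 0.994, -0.001], [-0.002, -0.001, -1.0]]
ft_force: [0.5, -6.1, 8.0]
grip_width: 0.341
gripper_force: 60.3
time: 5.1
position: [0.4619, 0.0052, 0.0369]
orientation: [[-0.994, 0.112, 0.001], [0.112, 0.994, 0.001], [-0.001, 0.002, -1.0]]
ft_force: [-0.1, 6.2, 8.2]
grip_width: 0.347
gripper_force: 60.5
5.2 [0.46193102 0.00506034 0.03690997] [0.40019969 5.22845572 8.92481945]
```

View pics/s2.png

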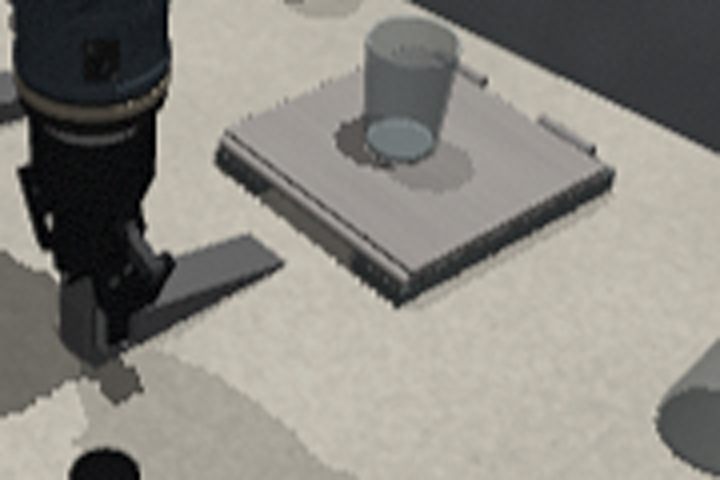

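View pics/t2.png

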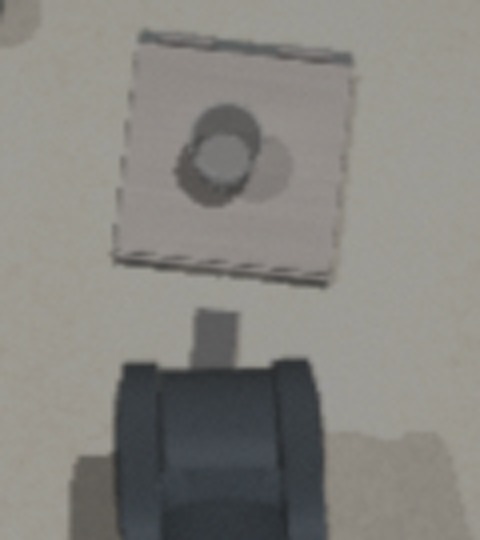

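The side view shows the wedge gripped and flat with its nose at crop (265,250), short of the opening. In the top view the nose corners are at crop (196,310) and (239,312), and the lip ends are at (113,262) and (327,285).

```bash
python3 - <<'E'
from h import *
c=lambda a,o:np.array(a,float)/4+np.array(o)-.375
T=(215,100);S=(220,130)
P=lambda a:np.round(a*1000,1).tolist()
n=ray("top",c([(196,310),(239,312)],T),.004); print("nose top",P(n),P(n.mean(0)))
n2=ray("side",c([(249,234),(284,264)],S),.004); print("nose side",P(n2),P(n2.mean(0)))
l=ray("top",c([(113,262),(327,285)],T),.021);print("lip front edge top",P(l),P(l.mean(0)))
# side: plate top front corners at z=.03 ; far corner right
s=ray("side",c([(226,133),(411,273),(612,175)],S),.03);print("plate side",P(s),P(s[:2].mean(0)))
p=ray("top",c([(116,254),(330,277),(354,60),(140,38)],T),.03);print("plate top",P(p),P(p[:2].mean(0)),P(p.mean(0)))
E
```

```text
nose top [[611.6, 9.1, 4.0], [609.2, -30.8, 4.0]] [610.4, -10.8, 4.0]
nose side [[614.9, 8.0, 4.0], [608.6, -30.9, 4.0]] [611.8, -11.4, 4.0]
lip front edge top [[655.0, 84.9, 21.0], [631.2, -111.4, 21.0]] [643.1, -13.2, 21.0]
plate side [[664.4, 79.0, 30.0], [639.7, -114.4, 30.0], [830.0, -147.5, 30.0]] [652.0, -17.7, 30.0]
plate top [[661.0, 81.8, 30.0], [637.3, -113.4, 30.0], [839.3, -140.1, 30.0], [862.2, 57.4, 30.0]] [649.2, -15.8, 30.0] [749.9, -28.6, 30.0]
```

```bash
python3 -m pendant '[[[0.01,-0.001,0,0,0,0,-1],[0.025,-0.003,0,0,0,-0.4,-1],[0.04,-0.005,0,0,0,-0.4,-1],[0.055,-0.006,0,0,0,-0.4,-1],[0.07,-0.008,0,0,0,-0.4,-1],[0.08,-0.009,0,0,0,-0.4,-1],[0.085,-0.010,0,0,0,-0.4,-1],[0.085,-0.010,0,0,0,-0.4,-1],[0.085,-0.010,0,0,0,-0.4,-1],[0.085,-0.010,0,0,0,-0.4,-1]]]'
python3 -m pendant '[[[0.003,0,0,0,0,0,-1],[0.006,-0.001,0,0,0,0,-1],[0.006,-0.001,0,0,0,0,-1],[0.009,-0.001,0,0,0,0,-1],[0.009,-0.001,0,0,0,0,-1]]]'
python3 -m pendant '[[[0.003,0,0,0,0,0,-1],[0.003,0,0,0,0,0,-1],[0.006,-0.001,0,0,0,0,-1],[0.006,-0.001,0,0,0,0,-1],[0.006,-0.001,0,0,0,0,-1]]]'
```

```text
time: 6.2
position: [0.5456, -0.0054, 0.0367]
orientation: [[-0.993, 0.12, -0.001], [0.12, 0.993, 0.0], [0.001, 0.0, -1.0]]
ft_force: [-9.0, 1.3, 13.2]
grip_width: 0.342
gripper_force: 61.6
time: 6.7
position: [0.554, -0.0065, 0.0367]
orientation: [[-0.993, 0.12, -0.002], [0.12, 0.993, 0.0], [0.002, -0.0, -1.0]]
ft_force: [-12.8, 1.3, 18.9]
grip_width: 0.344
gripper_force: 62.3
time: 7.2
position: [0.5602, -0.0074, 0.0367]
orientation: [[-0.993, 0.12, -0.002], [0.12, 0.993, 0.001], [0.002, 0.0, -1.0]]
ft_force: [-10.3, 1.4, 17.0]
grip_width: 0.343
gripper_force: 62.0
```

```bash
cat > lift.py <<'E'
from h import *
import sys
g=lambda im:cv2.cvtColor(im,cv2.COLOR_RGB2GRAY).astype(np.float32)
a=g(np.load("pics/side2.npy")); im=cams.read_camera("side"); np.save(f"pics/side{sys.argv[1]}.npy",im); b=g(im)
def ecc(x0,y0,w,h):
    t=a[y0:y0+h,x0:x0+w]; W=np.float32([[1,0,x0],[0,1,y0]])
    cc,W=cv2.findTransformECC(t,b,W,cv2.MOTION_TRANSLATION,(3,100,1e-5),None,3)
    return np.round([W[0,2]-x0,W[1,2]-y0,cc],3)
# front right plate corner (323,198); rear right corner; beaker
print("front corner",ecc(300,183,30,20),"rear corner",ecc(360,165,20,18),"beaker",ecc(308,131,30,26))
q=np.array([[.6397,-.1144,.03],[.6397,-.1144,.033]]);d=proj("side",q);print("px for 3mm",d[1]-d[0])
o=status.get_obs();print(o['time'],o['position'],o['ft_force'])
cv2.imwrite(f"pics/s{sys.argv[1]}.png",cv2.resize(im[130:250,220:400,::-1],None,fx=4,fy=4,interpolation=cv2.INTER_CUBIC))
E
python3 lift.py 3
```

```text
front corner [ 0.027 -0.029  0.989] rear corner [-0.052  0.009  0.999] beaker [-0.01   0.099  0.998]
px for 3mm [ 0.13026865 -0.8479778 ]
7.25 [ 0.56022532 -0.00737592  0.03674049] [-12.22290808   2.22175961  17.41268913]
```

View pics/s3.png

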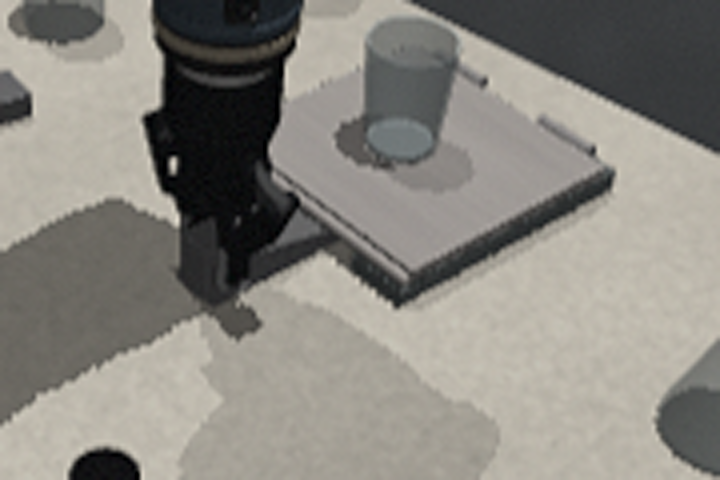

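The nose is under the lip at crop (340,240), and the plate has not lifted yet. I'll advance gradually.

```bash
python3 -m pendant '[[[0.003,0,0,0,0,0,-1],[0.003,0,0,0,0,0,-1],[0.005,-0.001,0,0,0,0,-1],[0.005,-0.001,0,0,0,0,-1],[0.005,-0.001,0,0,0,0,-1]]]'; python3 lift.py 4
python3 -m pendant '[[[0.003,0,0,0,0,0,-1],[0.003,0,0,0,0,0,-1],[0.005,-0.001,0,0,0,0,-1],[0.005,-0.001,0,0,0,0,-1],[0.005,-0.001,0,0,0,0,-1]]]'; python3 lift.py 5
```

```text
time: 7.75
position: [0.5625, -0.0079, 0.0367]
orientation: [[-0.993, 0.119, -0.006], [0.119, 0.993, 0.001], [0.006, 0.001, -1.0]]
ft_force: [-32.9, 5.8, 37.1]
grip_width: 0.345
gripper_force: 64.6
front corner [ 0.098 -0.025  0.986] rear corner [-0.034  0.006  0.999] beaker [0.009 0.11  0.998]
px for 3mm [ 0.13026865 -0.8479778 ]
7.8 [ 0.56248404 -0.00791095  0.03668072] [-33.76822208   5.74683886  37.85384132]
time: 8.3
position: [0.5678, -0.0089, 0.0367]
orientation: [[-0.993, 0.119, -0.006], [0.119, 0.993, 0.001], [0.006, 0.001, -1.0]]
ft_force: [-31.7, 6.4, 35.6]
grip_width: 0.341
gripper_force: 64.3
front corner [ 0.152 -0.154  0.983] rear corner [-0.047  0.001  0.998] beaker [0.102 0.118 0.996]
px for 3mm [ 0.13026865 -0.8479778 ]
8.35 [ 0.56772594 -0.00888814  0.03668095] [-30.99018973   6.51572044  35.39619625]
```

```bash
python3 -m pendant '[[[0,0,0.0005,0,0,0,-1],[0.003,0,0.0005,0,0,0,-1],[0.003,0,0.0005,0,0,0,-1],[0.005,-0.0005,0.0005,0,0,0,-1],[0.005,-0.0005,0.0005,0,0,0,-1],[0.005,-0.0005,0.0005,0,0,0,-1]]]'; python3 lift.py 6
```

```text
time: 8.95
position: [0.5735, -0.0097, 0.0367]
orientation: [[-0.993, 0.119, -0.005], [0.119, 0.993, 0.001], [0.005, 0.0, -1.0]]
ft_force: [-20.9, 3.8, 20.6]
grip_width: 0.346
gripper_force: 62.3
front corner [ 0.188 -0.271  0.978] rear corner [-0.046 -0.013  0.998] beaker [0.164 0.135 0.991]
px for 3mm [ 0.13026865 -0.8479778 ]
9.0 [ 0.5735067  -0.00969306  0.03671892] [-19.97394861   3.1815348   20.97942328]
```

```bash
cat > lift2.py <<'E'
from h import *
import sys
g=lambda k:cv2.cvtColor(np.load(f"pics/side{k}.npy"),cv2.COLOR_RGB2GRAY).astype(np.float32)
a=g(2)
# band: plate front top edge/lip-bar upper half, and right edge top, near the front right corner
def poly(y0,y1,z0,z1=None): pass
L=np.array([.6495,-.016]);yaw=np.radians(-6.9);X=np.array([np.cos(yaw),np.sin(yaw)]);Y=np.array([-X[1],X[0]])
w=lambda x,y,z:np.r_[L+x*X+y*Y,z]
def meas(k,x0,x1,y0,y1,z0,z1):
    c=proj("side",[w(x0,y0,z0),w(x0,y1,z0),w(x1,y1,z1),w(x1,y0,z1)])
    m=np.zeros(a.shape,np.uint8);cv2.fillConvexPoly(m,np.round(c).astype(np.int32),255)
    dy,dx=np.gradient(cv2.GaussianBlur(a,(0,0),.8));b=g(k);d=cv2.GaussianBlur(b,(0,0),.8)-cv2.GaussianBlur(a,(0,0),.8)
    j=proj("side",[w(0,y0,.03),w(0,y0,.031)]);j=j[1]-j[0]
    G=(dx*j[0]+dy*j[1])[m>0];D=-d[m>0]
    A=np.c_[G,np.ones(len(G))];s=np.linalg.lstsq(A,D,rcond=None)[0];return round(s[0],2)
for k in sys.argv[1:]:
    print(k,"lift mm: front band",meas(k,-.005,.02,-.095,-.04,.024,.03),"right edge front",meas(k,0,.04,-.1,-.09,.03,.03),"rail (0?)",meas(k,-.004,-.004,-.098,-.055,.002,.012))
E
python3 lift2.py 3 4 5 6; python3 - <<'E'
import numpy as np,cv2
a=[cv2.resize(np.load(f"pics/side{k}.npy")[165:225,275:375,::-1],None,fx=7,fy=4.5,interpolation=cv2.INTER_CUBIC) for k in(2,6)]
cv2.imwrite("pics/cmp.png",np.vstack(a))
E
```

```text
3 lift mm: front band -0.01 right edge front -0.02 rail (0?) 0.01
4 lift mm: front band 0.53 right edge front 0.2 rail (0?) -0.01
5 lift mm: front band 1.73 right edge front 1.64 rail (0?) -0.01
6 lift mm: front band 2.94 right edge front 2.73 rail (0?) 0.0
```

View pics/cmp.png

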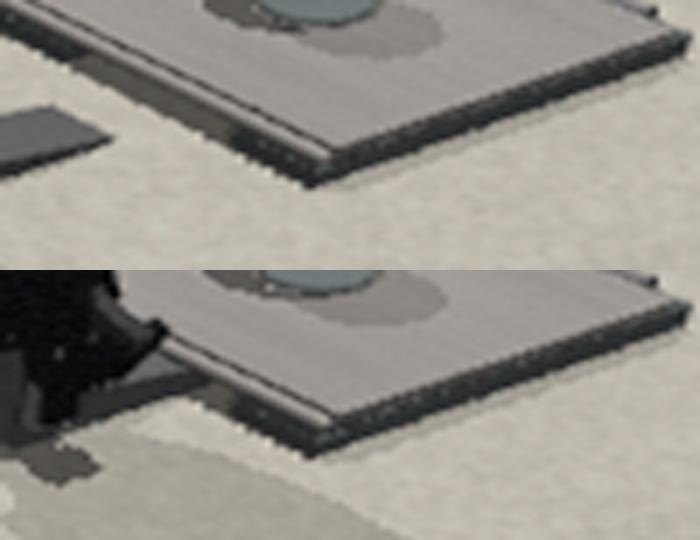

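The comparison shows the plate raised about 2.8 mm on the wedge, with the rails unmoved and the beaker standing. I'll hold briefly, recheck, and hand in.

```bash
python3 -m pendant '[[[0.001,0,0,0,0,0,-1],[0.001,0,0,0,0,0,-1],[0.001,0,0,0,0,0,-1],[0.001,0,0,0,0,0,-1],[0.001,0,0,0,0,0,-1],[0.001,0,0,0,0,0,-1]]]'; python3 lift.py 7; python3 lift2.py 7; python3 -c "
from bench import job_done; print(job_done())"
```

```text
time: 9.6
position: [0.5743, -0.0097, 0.0367]
orientation: [[-0.993, 0.119, -0.005], [0.119, 0.993, 0.001], [0.005, 0.0, -1.0]]
ft_force: [-23.6, 3.8, 20.9]
grip_width: 0.343
gripper_force: 62.5
front corner [ 0.201 -0.297  0.978] rear corner [-0.066  0.003  0.998] beaker [0.186 0.138 0.991]
px for 3mm [ 0.13026865 -0.8479778 ]
9.65 [ 0.57424436 -0.00973605  0.03671497] [-22.97956128   2.88140792  20.99254   ]
7 lift mm: front band 3.0 right edge front 2.69 rail (0?) 0.04
the job is handed in; nothing more can be done
None
```

I've handed in the job with the wedge still gripped and flat under the middle of the lip, which the camera puts about 3 mm clear of its seats; the beaker was still standing, but I got no verdict back.

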